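# Hang the weld test piece and hold the backdrop flap at its balance point

## Task

Get the weld test piece ready to be photographed on the viewing stand: hook it onto the rail close to the left-hand post, slide it along the rail, without lifting it off again, until it is in line with the pointer on the base, and let go of it. Then take the backdrop flap by its handle, swing it up from where it leans back to its balance point, standing upright so that it would fall neither way, and finish while still holding it there by the handle. Leave the loose parts round about where they are.

Things in the scene. Friction and masses are not known exactly. Their poses are not given: they have to be found in the camera images.
- test_piece: Loose steel weld test piece with hook, 50 x 60 x 146 mm, 0.2 to 0.4 kg, standing on the bench left of the stand. Origin: centre of its underside, z up; at the stand's yaw it is the right way round for the rail. Inverted T: foot 50 (x) x 60 (y) x 8 mm, web 8 mm thick (x), 60 (y), up to z = 48. Above it the hook, then the grip tab.
- grip_tab (a point): Middle of the test piece's grip tab, 130 mm above its underside; axes as the test piece. The tab is 10 (x) x 24 (y) mm and rises above the hook's flat top from z = 106 to 146 mm over the underside.
- hook_seat (a point): In the hook, where the rail's axis lies when hung: 94 mm over the underside; axes as the test piece. Flat hook 20 mm wide (y): stem on the -x side (inner face x = -10 mm), flat top (underside 6 mm above this point), lip on the +x side (x = 10 to 16 mm, its end 9 mm below this point). Mouth open to +x, from 9 to 40 mm below: bring it from the robot's side about 25 mm high, then lower.
- stand: Fixed viewing stand, aluminium base plate 200 x 330 x 8 mm. Origin on the bench under the middle of the rail; x points away from the robot, y along the rail to the left, z up; turned up to 0.2 rad. The base reaches from x = -75 to +125 mm. Posts of 14 mm diameter carry the rail at y = +145 (left) and -145 mm (right) and do not stand above it.
- rail: Straight round steel rail of the stand, 12 mm diameter, along y, axis 160 mm above the bench, 290 mm between the post axes. Origin in its middle.
- rail_mid (a point): Middle of the rail, on its axis; axes as the stand. 'Close to the left-hand post' is any seat position from y = +50 mm on; y up to about +105 mm keeps the test piece clear of the post.
- pointer: Small fixed dark steel pointer, 18 mm wide and 36 mm high, on the front edge of the stand's base plate, 55 mm in front of the rail (towards the robot). It sits anywhere from the middle of the rail to 90 mm right of it.
- pointer_tip (a point): Tip of the pointer; axes as the stand. The test piece is in line when the hook's middle has the same y, along the rail, within 10 mm.
- flap (a joint): Hinge of the backdrop flap, rad: 0 = upright, its balance point; positive = leaning back, away from the robot. Stops at +0.55 (where it rests at the start) and -0.55. Nearly free: let go, the flap (0.3 to 0.5 kg) falls to a stop; lifting it off its stop takes about 1 N at the handle. Forward of about -0.25 it would strike the test piece.
- flap_hinge (a point): Middle of the flap's hinge line, fixed on the stand 65 mm behind the rail (x = +65 mm) and 22 mm above the bench; the line runs along the stand's y.
- flap_handle (a point): Middle of the bar of the flap's D-shaped handle, 160 mm from the hinge line; 12 mm round bar parallel to the hinge, 60 mm free between its legs, 32 mm free between bar and plate edge. Axes move with the flap: z from hinge to handle. The flap is a steel plate 180 mm wide, 4 mm thick, its free edge 122 mm from the hinge line.
- offcut: Bystander: dark upright pipe offcut, 48 mm diameter, 65 mm high; origin under its centre.
- wood_block: Bystander: wood block 45 x 90 x 35 mm lying on the bench; origin under its centre.
- elbow: Bystander: brass pipe elbow 46 x 50 x 25 mm lying on the bench; origin under its centre.
Things that resemble listed ones, but are neither listed nor needed, are in the scene too. There is more than one size of the test_piece; the one meant has the size given above.

How it is judged:
On the way, in this order (a step that is already met when the one before it is completed fails the run):
1. the hook sits on the rail close to the left-hand post (z of hook_seat in the frame of rail_mid between -0.006 and 0.008 m and x of hook_seat in the frame of rail_mid between -0.012 and 0.012 m and y of hook_seat in the frame of rail_mid above 0.05 m), for 0.1 s.
2. it has been slid along the rail to the pointer, hangs there and is let go (z of hook_seat in the frame of rail_mid between -0.006 and 0.008 m and x of hook_seat in the frame of rail_mid between -0.012 and 0.012 m and contact force between test_piece and rail above 0.5 N and y of hook_seat in the frame of pointer_tip between -0.01 and 0.01 m and contact force between test_piece and the fingers below 0.1 N), for 0.2 s.
At the end, for the whole second after the job is handed in: The test piece hangs still on the rail by its hook, its middle within 10 mm of the pointer along the rail, and is let go; the flap stands still within 0.09 rad (5 degrees) of upright, in the fingers (more than 0.5 N), and does not touch the test piece (all of step 2 and linear speed of test_piece below 0.05 m/s and value of joint flap between -0.09 and 0.09 rad and velocity of joint flap between -0.1 and 0.1 rad/s and contact force between the fingers and flap above 0.5 N and contact force between flap and test_piece below 0.1 N); the arm keeps its last pose, push and grip.
It fails at once if the test piece is lifted off or carried low over the rail right of its left-hand part, instead of being slid (y of hook_seat in the frame of rail_mid between -0.15 and 0.04 m and x of hook_seat in the frame of rail_mid between -0.012 and 0.012 m and z of hook_seat in the frame of rail_mid between 0.015 and 0.06 m).
It fails at once if the flap falls forward of upright onto the work (value of joint flap below -0.3 rad).
It fails at once if the pipe offcut is disturbed (distance of offcut from where it was at the start of the episode above 0.03 m).
It fails at once if the wood block is disturbed (distance of wood_block from where it was at the start of the episode above 0.03 m).
It fails at once if the brass elbow is disturbed (distance of elbow from where it was at the start of the episode above 0.03 m).
It also fails if it takes over 54 s, if anything falls off the work surface, if the arm or the gripper's body presses on something with over 40 N, if the wrist force passes 120 N, or if a joint passes its speed limit or range.

## Robot

A 6-joint arm with a two-finger parallel gripper is mounted at the origin on a cart in front of the work surface, level with it; the furniture and walls round the work are solid. World frame = base frame: x ahead of the robot, y to its left, z up, the work surface at z = 0. Lengths are in m, angles in rad, forces in N, time in s.
With the tool pointing down it reaches from about 0.325 to 0.9 m from the base axis. Payload 6.1 kg.
Tool frame: the origin (TCP) lies midway between the tips of the shut fingers; the grasp point (between the pads) lies 19 mm behind it; z points along the fingers, y is the line along which they close (so a half turn about z gives the same grasp; the last joint's range is limited). The gripper opens to 85 mm and grips with 20 to 120 N. Pads are 22 mm wide; open, the fingers measure 114 mm over their backs; the gripper's body (76 mm by 85 mm) begins 54 mm behind the grasp point. The pads swing forward as they close: fully open they stand 13 mm farther back than shut.
Start: joints at [1.057, 0.22, 1.526, -0, 1.395, -0.126], TCP at [0.236, 0.579, 0.231] pointing down, gripper open.
Joint ranges: [-2.98, 2.98], [-0.91, 2.08], [0.09, 2.57], [-1.24, 4.39], [0.2, 2.65], [-2.68, 2.68]. Speed limits (rad/s): [2.57, 2.57, 3.01, 3.14, 3.14, 3.14].

## Interface

Orientations are given as [roll, pitch, yaw] about the fixed x, y, z axes, in that order (R = Rz(yaw) Ry(pitch) Rx(roll)).
In Python, from plant import movep, move_l, set_joints, gripper_to, hold, inverse_kinematics, observe, get_image, get_calibration, Unreachable, job_done gives the robot as it stands. Calls block until the motion is done:
- movep(position, orientation): joint-space move of the TCP to a pose.
- move_l(position, feed=0.15, rotation=None, max_force=None): straight line of the TCP; rotation=None keeps the orientation; feed is the mean speed in m/s. With max_force (N) it stops when the force on the tool has changed by that much, and returns True; else False.
- set_joints(angles): joint-space move.
- gripper_to(opening, f_grip=None): finger opening in m; f_grip is the grip in N (None keeps the last); returns when the fingers have stopped.
- hold(seconds).
- inverse_kinematics(position, orientation): joint angles nearest the present ones, or None.
- observe(): the state.
- get_image(name): name is "scene" or "top"; returns (picture, depth): 384x512x3 uint8, red, green, blue; 384x512 float32, m along the optical axis (not along the pixel's ray), 0 where there is no reading.
- get_calibration(name): a dict with "intrinsics" (3x3 intrinsics, pixels), "world_from_camera" (4x4, takes a point from camera to world coordinates). Camera axes: x right, y down, z forward; pixel columns grow to the right and rows downward; lengths in m; the calibration is good to about 2 mm. A picture is of the moment at which its call begins. get_calibration takes no time and is no camera call.
A pose or a line that the arm cannot do raises Unreachable and nothing moves.
- job_done(): hands the job in; it is judged then, once.
The state is a dict: "time_s": time; "q": joint angles; "joint_velocities": joint speeds; "joint_torque": joint torques, N m; "eef_pos": TCP position; "tcp_rot": TCP orientation; "ft_force": force on the tool from outside, world axes, zero at the start; "torque": the same for the moment, N m; "opening": finger opening in m; "grasp_force": force on a finger pad.
Only numpy, scipy, OpenCV 4.12 (cv2) and the standard library are available. Lean on these libraries where they do the work, as an engineer would, in place of code of your own. Each camera call takes 0.05 s, during which the arm holds its last target. There are 200 camera calls.

## Working session

There is one attempt and no reset: what is moved stays moved. The work goes in short steps, each a Python script; the robot and the scene stay as the last script left them, time stands still between calls to the robot, and variables do not carry over. Pictures are saved under pics/ and viewed, at most 10 in all, crops included, and the job is handed in when it is done.

```bash
ls; mkdir -p pics
python3 - <<'E'
from plant import *
import cv2,numpy as np
for n in("scene","top"):
    im,d=get_image(n);np.savez(f"{n}0.npz",im=im,d=d)
    c=get_calibration(n);print(n,c["intrinsics"],np.round(c["world_from_camera"],3))
    cv2.imwrite(f"pics/{n}0.png",cv2.resize(im[:,:,::-1],(800,600),interpolation=cv2.INTER_CUBIC))
print(observe())
E
```

```text
pics
scene [[419.48073574   0.         257.03288949]
 [  0.         419.48073574 191.43522126]
 [  0.           0.           1.        ]] [[ 0.72  -0.535  0.443 -0.042]
 [-0.694 -0.541  0.475 -0.641]
 [-0.014 -0.649 -0.76   1.098]
 [ 0.     0.     0.     1.   ]]
top [[420.72680654   0.         267.03710108]
 [  0.         420.72680654 192.35190324]
 [  0.           0.           1.        ]] [[ 0.012 -0.979  0.202  0.259]
 [-1.    -0.012 -0.    -0.019]
 [ 0.003 -0.202 -0.979  1.437]
 [ 0.     0.     0.     1.   ]]
{'time_s': 0.1, 'q': array([ 1.05688841e+00,  2.21128095e-01,  1.52747636e+00, -1.06655697e-05,
        1.39469032e+00, -1.26096132e-01]), 'joint_velocities': array([ 1.16515266e-03, -2.37090768e-03, -4.92352422e-04, -3.49060073e-04,
        1.32574565e-05, -1.41967710e-03]), 'joint_torque': array([ 1.83315147e-03, -4.98240423e+01, -3.90547407e+01, -2.52316895e-04,
        5.64018352e-03, -1.76541683e-06]), 'eef_pos': array([0.2360945 , 0.57812016, 0.23033127]), 'tcp_rot': array([-3.13990273e+00, -2.03647428e-04,  2.75378258e+00]), 'ft_force': array([-0.42315342, -0.27762547,  0.35361238]), 'torque': array([0.02628694, 0.00660992, 0.01779361]), 'grasp_force': 0.0, 'opening': 0.08536719574810894}
```

View pics/scene0.png

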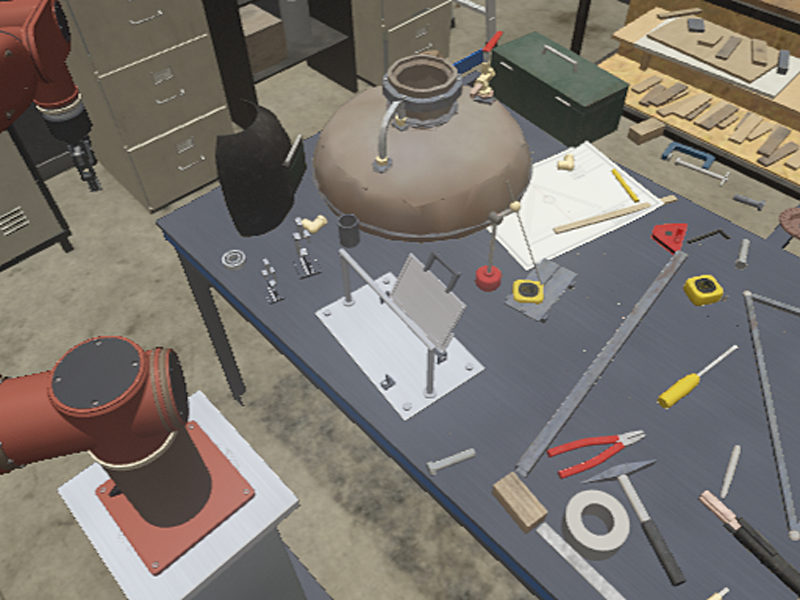

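View pics/top0.png

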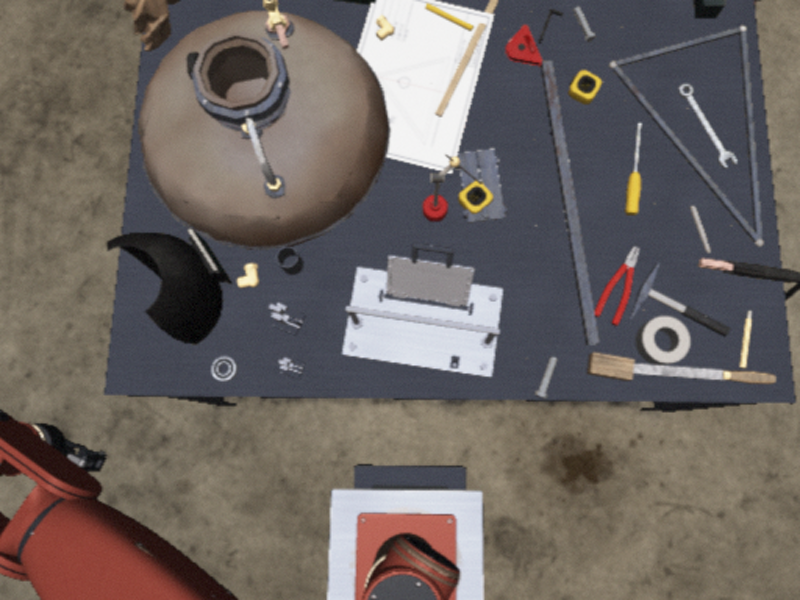

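```bash
cat > h.py <<'E'
import numpy as np,cv2
from plant import *
def load(f):
    z=np.load(f);return z["im"],z["d"]
def snap(n,f):
    im,d=get_image(n);np.savez(f,im=im,d=d);return im,d
def cloud(n,d):
    c=get_calibration(n);K=c["intrinsics"];T=c["world_from_camera"]
    v,u=np.mgrid[:384,:512]
    p=np.stack([(u-K[0,2])*d/K[0,0],(v-K[1,2])*d/K[1,1],d],-1)
    w=p@T[:3,:3].T+T[:3,3];w[d==0]=np.nan;return w
def ray(n,u,v,z):
    c=get_calibration(n);K=c["intrinsics"];T=c["world_from_camera"]
    r=T[:3,:3]@[(u-K[0,2])/K[0,0],(v-K[1,2])/K[1,1],1];o=T[:3,3]
    return o+r*(z-o[2])/r[2]
def crop(im,u0,v0,u1,v1,s):
    a=cv2.resize(im[v0:v1,u0:u1,::-1],None,fx=s,fy=s,interpolation=cv2.INTER_CUBIC)
    for u in range(-(-u0//10)*10,u1,10):
        cv2.line(a,((u-u0)*s,0),((u-u0)*s,6),(0,255,255));
        if u%20==0: cv2.putText(a,str(u),((u-u0)*s,16),0,.35,(0,255,255))
    for v in range(-(-v0//10)*10,v1,10):
        cv2.line(a,(0,(v-v0)*s),(6,(v-v0)*s),(0,255,255));cv2.putText(a,str(v),(8,(v-v0)*s+4),0,.35,(0,255,255))
    return a
E
python3 - <<'E'
from h import *
im,d=load("scene0.npz");cv2.imwrite("pics/s1.png",crop(im,135,130,315,270,4)[:560])
w=cloud("scene",d)
t,dt=load("top0.npz");cv2.imwrite("pics/t1.png",crop(t,125,150,330,250,3))
cv2.imwrite("pics/s2.png",crop(im,150,130,250,205,8))
wt=cloud("top",dt)
print("scene z map");
sub=w[145:195:1,160:205]
for lo,hi in((.1,.16),(.06,.1),(.02,.06)):
  for n,ww in(("s",w),("t",wt)):
    m=(ww[...,2]>lo)&(ww[...,2]<hi)&(ww[...,0]>.35)&(ww[...,0]<.62)&(ww[...,1]>.12)&(ww[...,1]<.3)
    k,lab,st,ce=cv2.connectedComponentsWithStats(m.astype(np.uint8),connectivity=8)
    for i in range(1,k):
        if st[i,4]>3:print(n,lo,st[i],np.round(np.median(ww[lab==i],0),3),np.round(ww[lab==i].min(0),3),np.round(ww[lab==i].max(0),3))
E
```

```text
scene z map
s 0.1 [188 139  11  16  78] [0.508 0.262 0.117] [0.493 0.251 0.1  ] [0.526 0.28  0.147]
s 0.1 [169 166   3   5   9] [0.404 0.252 0.106] [0.401 0.245 0.102] [0.41  0.26  0.108]
t 0.1 [173 194  11  12  79] [0.505 0.264 0.111] [0.49  0.252 0.1  ] [0.525 0.28  0.148]
t 0.1 [179 230   6   4  15] [0.403 0.25  0.108] [0.399 0.243 0.102] [0.409 0.258 0.115]
s 0.06 [217 143   4   4   7] [0.617 0.263 0.062] [0.615 0.255 0.06 ] [0.619 0.273 0.064]
s 0.06 [189 153   4   9  21] [0.497 0.264 0.085] [0.492 0.261 0.063] [0.503 0.279 0.1  ]
s 0.06 [195 152   4   3   8] [0.519 0.256 0.093] [0.513 0.253 0.083] [0.523 0.26  0.1  ]
s 0.06 [168 169   9  10  44] [0.403 0.249 0.078] [0.392 0.241 0.061] [0.418 0.264 0.1  ]
t 0.06 [179 169  10   3  12] [0.616 0.263 0.065] [0.612 0.248 0.061] [0.619 0.278 0.067]
t 0.06 [176 204   7   3  11] [0.494 0.266 0.08 ] [0.49  0.26  0.061] [0.497 0.279 0.099]
t 0.06 [180 229   7   8  29] [0.399 0.251 0.079] [0.392 0.242 0.066] [0.415 0.261 0.099]
s 0.02 [217 145   6  10  29] [0.616 0.26  0.039] [0.613 0.247 0.022] [0.62  0.276 0.059]
s 0.02 [190 157  10  16  60] [0.504 0.261 0.047] [0.494 0.237 0.02 ] [0.523 0.294 0.06 ]
s 0.02 [172 177   6  13  40] [0.407 0.247 0.036] [0.398 0.23  0.02 ] [0.416 0.272 0.056]
t 0.02 [181 170  10   5  28] [0.614 0.259 0.04 ] [0.611 0.247 0.022] [0.62  0.28  0.057]
t 0.02 [181 201  12   7  41] [0.502 0.252 0.048] [0.491 0.236 0.024] [0.511 0.268 0.059]
t 0.02 [186 231   7   7  21] [0.401 0.242 0.038] [0.395 0.23  0.022] [0.413 0.25  0.057]
```

View pics/s2.png

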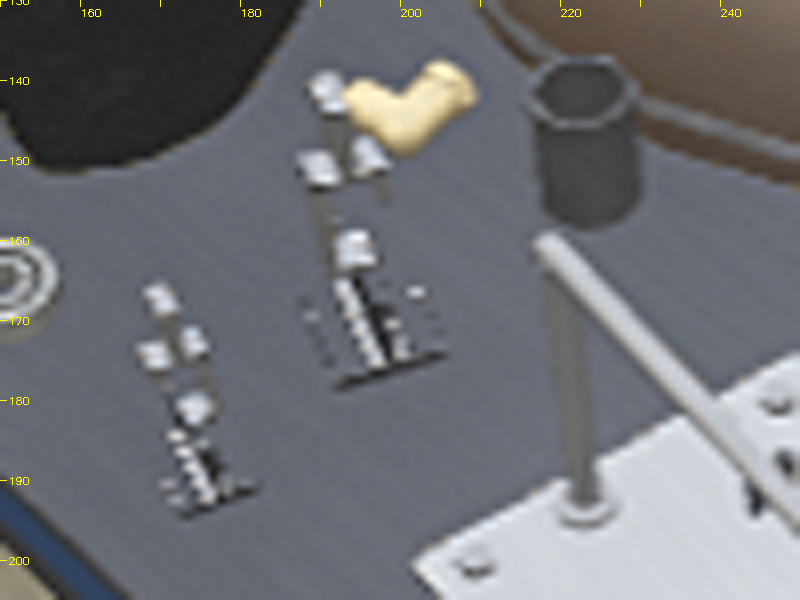

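View pics/t1.png

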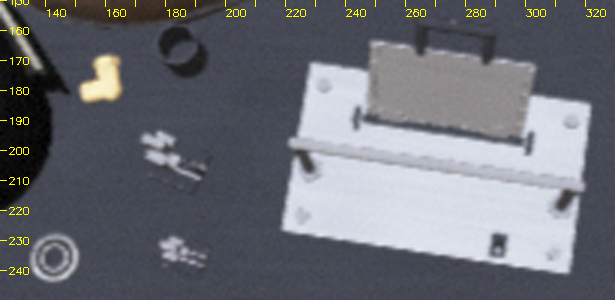

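View pics/s1.png

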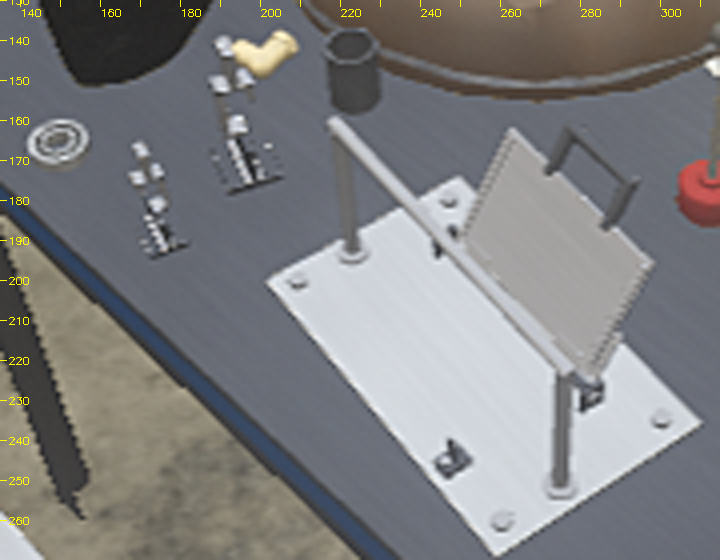

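Run:
```python
from h import *
im,d=load("scene0.npz");t,dt=load("top0.npz");W={"s":(im,cloud("scene",d)),"t":(t,cloud("top",dt))}
def line(P):
    c=P.mean(0);return c,np.linalg.svd(P-c)[2][0]
for n,(I,w) in W.items():
    x,y,z=w[...,0],w[...,1],w[...,2]
    m=(x>.4)&(x<.58)&(y>-.2)&(y<.2)&(z>.155)&(z<.175)
    k,lab,st,_=cv2.connectedComponentsWithStats(m.astype(np.uint8),connectivity=8)
    i=1+np.argmax(st[1:,4]);P=w[lab==i]
    c,v=line(P[:,:2]);v*=np.sign(v[1]);s=(P[:,:2]-c)@v
    print(n,"rail",len(P),"zmax",np.percentile(P[:,2],95),"mid",c+v*(s.min()+s.max())/2,"len",np.ptp(s),"yaw",np.arctan2(-v[0],v[1]))
    # base plate by brightness at z=.008
    m=(z>.002)&(z<.014)&(I.min(-1)>120)&(x>.35)&(x<.7)&(abs(y)<.25)
    q=cv2.minAreaRect(w[m][:,:2].astype(np.float32)*1000);print("base",q)
    # piece
    m=(x>.47)&(x<.54)&(y>.23)&(y<.3)
    P=w[m&(z>.128)];print("tab",len(P),np.round(P.mean(0),4),P[:,2].max())
    P=w[m&(z>.1)&(z<.109)];print("hooktop",np.round(P,3)[:40].tolist() if n=="t" else "");print(line(P[:,:2]) )
    P=w[m&(z>.03)&(z<.05)];c,v=line(P[:,:2]);print("web",len(P),c,v)
    P=w[m&(z>.0025)&(z<.02)];print("foot",len(P),np.round(P.mean(0),3))
    # flap plate
    m=(x>.5)&(x<.75)&(abs(y)<.17)&(z>.05)&(z<.2)
    P=w[m];print("flap/handle",P.min(0),P.max(0), "high:",np.round(np.median(w[m&(z>.152)],0),3))
    # pointer dark
    m=(z>.015)&(z<.06)&(x<.46)&(x>.33)&(abs(y)<.17);P=w[m];print("pointer",len(P),np.round(P.mean(0),4),np.round(P[P[:,2]>.036].mean(0),4),P[:,2].max())
    # tall obstacles
    m=(z>.12)&(x>.3)&(x<.85)&(y>-.25)&(y<.4)
    g=np.zeros((11,13))
    np.maximum.at(g,((x[m]-.3)//.05).astype(int).clip(0,10)*0+((x[m]-.3)/.05).astype(int).clip(0,10) if 0 else (((x[m]-.3)/.05).astype(int).clip(0,10),((y[m]+.25)/.05).astype(int).clip(0,12)),z[m])
    if n=="t":print("rows x.3+,cols y-.25+");print(np.round(g*100).astype(int))
```

```text
s rail 360 zmax 0.16642026357963746 mid [ 0.48588902 -0.0265899 ] len 0.3089594479637165 yaw -0.14035997080727086
base ((536.4392700195312, 22.554641723632812), (297.0440673828125, 458.2037353515625), 0.8266668319702148)
tab 29 [0.509  0.2646 0.1403] 0.14670688623234596
hooktop 
(array([0.50981473, 0.26512872]), array([-0.89723215,  0.44155913]))
web 34 [0.50611824 0.25981432] [0.32904843 0.94431305]
foot 145 [0.508 0.263 0.007]
flap/handle [ 0.50008108 -0.1341421   0.05002873] [0.74957975 0.16992341 0.16979779] high: [ 0.628 -0.025  0.162]
pointer 42 [ 0.4232 -0.0757  0.0218] [ 0.421  -0.1011  0.0389] 0.04052670456322449
t rail 378 zmax 0.16857044569200094 mid [ 0.48417821 -0.02939966] len 0.30179854701789344 yaw -0.1381518129911462
base ((524.4144287109375, 20.68524169921875), (454.7381286621094, 264.4123229980469), 89.69615936279297)
tab 32 [0.5073 0.2637 0.1429] 0.1484158370126918
hooktop [[0.525, 0.268, 0.106], [0.525, 0.265, 0.108], [0.522, 0.268, 0.106], [0.522, 0.265, 0.108], [0.523, 0.262, 0.102], [0.521, 0.258, 0.109], [0.519, 0.259, 0.103], [0.519, 0.255, 0.104], [0.519, 0
[... 715 characters left out ...]
0.501 0.259 0.007]
flap/handle [ 0.50002715 -0.13486357  0.05004092] [0.7494435  0.16986597 0.17024753] high: [ 0.627 -0.033  0.163]
pointer 60 [ 0.4219 -0.0881  0.0215] [ 0.4271 -0.1159  0.0446] 0.05656601330895561
rows x.3+,cols y-.25+
[[ 0  0  0  0  0  0  0  0  0  0  0  0  0]
 [ 0  0  0  0  0  0  0  0  0  0  0  0  0]
 [ 0  0  0  0  0  0  0  0  0  0  0  0  0]
 [ 0 17 17 17 17 17 17 17  0  0  0  0 22]
 [ 0  0  0  0  0 16 17 17  0  0 15  0 25]
 [ 0  0 13 12  0  0  0  0  0  0  0  0 23]
 [ 0  0 13 17 17 13  0  0  0  0  0  0 22]
 [ 0  0  0  0  0  0  0  0  0  0  0  0  0]
 [ 0  0  0  0  0  0  0  0  0 12 15 15 15]
 [ 0  0 20 29 21  0  0  0 14 16 26 17 17]
 [ 0  0 15  0  0  0  0 13 15 17 27 27 18]]
```

```bash
cat >> h.py <<'E'
TH=-.139;C=np.array([.485,-.028]);ex=np.array([np.cos(TH),np.sin(TH)]);ey=np.array([-ex[1],ex[0]])
def tw(x,y,z): return np.array([*(C+x*ex+y*ey),z])
def ts(p): return np.array([(p[:2]-C)@ex,(p[:2]-C)@ey,p[2]])
E
python3 - <<'E'
from h import *
for n,f in(("scene","scene0.npz"),("top","top0.npz")):
    im,d=load(f);w=cloud(n,d);s=np.stack([(w[...,:2]-C)@ex,(w[...,:2]-C)@ey,w[...,2]],-1)
    m=(abs(s[...,0]+.055)<.022)&(abs(s[...,1]+.06)<.07)&(s[...,2]>.014)&(s[...,2]<.06)
    v,u=np.nonzero(m);P=s[m];print(n,len(P),"u",u.min(),u.max(),"v",v.min(),v.max(),np.round(P.mean(0),4),np.round(P.min(0),3),np.round(P.max(0),3))
    print(np.round(P[P[:,2]>.03],3).tolist())
    # base corners/right-post check: dark on white mask for pointer
    m=(abs(s[...,0]+.055)<.03)&(abs(s[...,1]+.06)<.06)&(im.max(-1)<100);v,u=np.nonzero(m);print("dark",len(u),u.mean(),v.mean(),v.min(),u[v<=v.min()+1].mean())
    print("tip ray",ts(ray(n,u[v<=v.min()+1].mean(),v.min(),.044)))
for yaw in(1.236,-1.906,1.432,-1.71):
    p=[.508,.264,.3] if yaw in(1.236,-1.906) else tw(0,.08,.3)
    q=inverse_kinematics(p,[np.pi,0,yaw]);print(yaw,None if q is None else np.round(q,2))
E
```

```text
scene 41 u 244 252 v 239 248 [-0.0543 -0.0811  0.0217] [-0.066 -0.089  0.014] [-0.04  -0.071  0.041]
[[-0.051, -0.072, 0.034], [-0.055, -0.079, 0.04], [-0.053, -0.081, 0.041], [-0.055, -0.078, 0.034], [-0.054, -0.083, 0.039], [-0.051, -0.083, 0.036], [-0.054, -0.082, 0.033], [-0.053, -0.085, 0.035]]
dark 39 249.89743589743588 290.0769230769231 238 232.5
tip ray [-0.08757171 -0.04883809  0.044     ]
top 54 u 266 303 v 223 238 [-0.0554 -0.0771  0.0203] [-0.074 -0.123  0.014] [-0.035  0.006  0.048]
[[-0.054, -0.077, 0.039], [-0.053, -0.081, 0.036], [-0.053, -0.084, 0.043], [-0.057, -0.078, 0.033], [-0.056, -0.081, 0.033], [-0.056, -0.084, 0.037], [-0.057, -0.087, 0.048]]
dark 95 283.42105263157896 237.3578947368421 229 291.0
tip ray [-0.05080263 -0.07983814  0.044     ]
1.236 [ 0.34  0.06  1.58 -0.    1.51  0.68]
-1.906 [ 0.34  0.06  1.58  0.    1.51 -2.46]
1.432 [-0.06 -0.12  1.76 -0.    1.51  0.08]
-1.71 None
```

Run:
```python
from h import *
o=[np.pi,0,1.236]
movep([.236,.579,.40],[np.pi,0,2.754])
movep([.508,.264,.38],o)
move_l([.508,.264,.115],.15)
gripper_to(0,40)
s=observe();print(s["time_s"],s["opening"],s["grasp_force"],s["eef_pos"],s["ft_force"])
move_l([.508,.264,.32],.12)
hold(.2);s=observe();print(s["time_s"],s["opening"],s["grasp_force"],s["ft_force"])
movep(tw(-.09,.085,.32),[np.pi,0,TH+np.pi/2])
hold(.3);a,_=snap("scene","scene1.npz");b,_=snap("top","top1.npz")
i=np.vstack([crop(a,150,90,300,190,5)[:480],crop(b,160,150,310,240,5)])
cv2.imwrite("pics/g.png",cv2.resize(i,None,fx=.63,fy=.63))
print(observe()["time_s"],observe()["eef_pos"])
```

```text
4.9417 0.009231734960726216 42.4554169178009 [0.50814063 0.26406455 0.11507933] [-0.13764249  0.37456237 -0.6341884 ]
7.0 0.009181677820309068 41.98871433734894 [ 0.38186122 -0.58881693 -3.06262287]
8.2833 [0.40781215 0.06905423 0.31985397]
```

View pics/g.png

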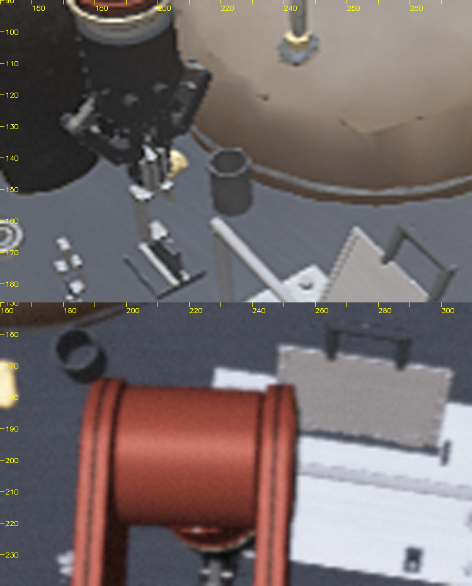

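Run:
```python
from h import *
move_l(tw(-.09,.085,.206),.15)
print(move_l(tw(0,.085,.206),.08,max_force=8),ts(observe()["eef_pos"]))
hold(.2);f0=observe()["ft_force"]
print(move_l(tw(0,.085,.176),.03,max_force=5))
hold(.1);s=observe();print(s["time_s"],ts(s["eef_pos"]),s["ft_force"]-f0,s["opening"])
a,_=snap("scene","scene2.npz");cv2.imwrite("pics/h.png",crop(a,180,100,300,200,6)[:600])
```

```text
False [-0.0003901   0.08505881  0.20592863]
True
11.55 [-0.0002901   0.08495572  0.18084398] [-0.27265842  0.21922779  7.79598826] 0.009151219014384766
```

View pics/h.png

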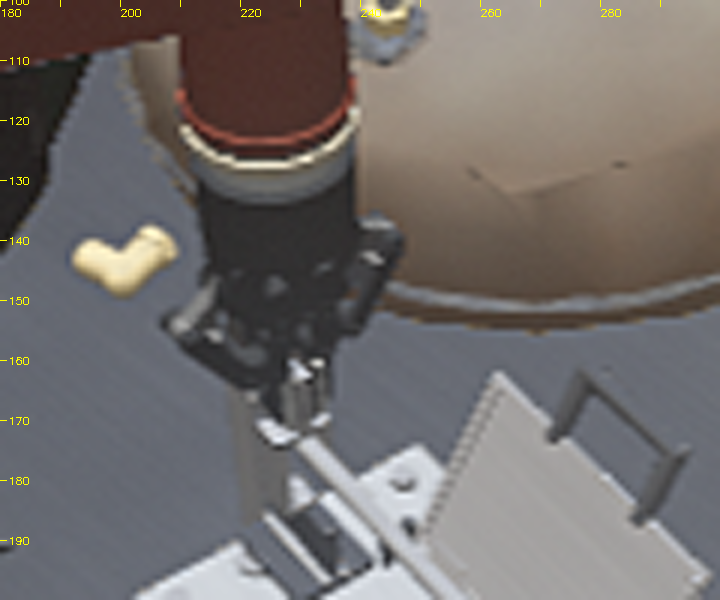

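Run:
```python
from h import *
move_l(tw(0,.085,.1815),.03);hold(.15)
print(move_l(tw(0,-.081,.1815),.07,max_force=25))
s=observe();print(s["time_s"],ts(s["eef_pos"]),s["ft_force"])
d=snap("scene","scene3.npz")[1];w=cloud("scene",d);s=np.stack([(w[...,:2]-C)@ex,(w[...,:2]-C)@ey,w[...,2]],-1)
a=load("scene3.npz")[0];cv2.imwrite("pics/i.png",crop(a,205,140,305,275,5)[:600])
m=(abs(s[...,0])<.035)&(abs(s[...,1]+.081)<.045)
for lo,hi in((.06,.078),(.085,.118),(.16,.175)):
    P=s[m&(s[...,2]>lo)&(s[...,2]<hi)];print(lo,len(P),np.round(P.mean(0),4),np.round(P.min(0),4),np.round(P.max(0),4))
```

```text
False
14.525 [-4.37571602e-06 -8.07951682e-02  1.81507139e-01] [-0.09603334 -0.69490638 -2.67484462]
0.06 184 [-0.0063 -0.0823  0.0725] [-0.0254 -0.1081  0.0628] [ 0.0279 -0.044   0.0779]
0.085 76 [-0.0015 -0.0891  0.1035] [-0.0148 -0.1083  0.0853] [ 0.0045 -0.0477  0.1177]
0.16 82 [-0.0023 -0.0913  0.1657] [-0.0152 -0.1248  0.1604] [ 0.0172 -0.0659  0.1744]
```

View pics/i.png

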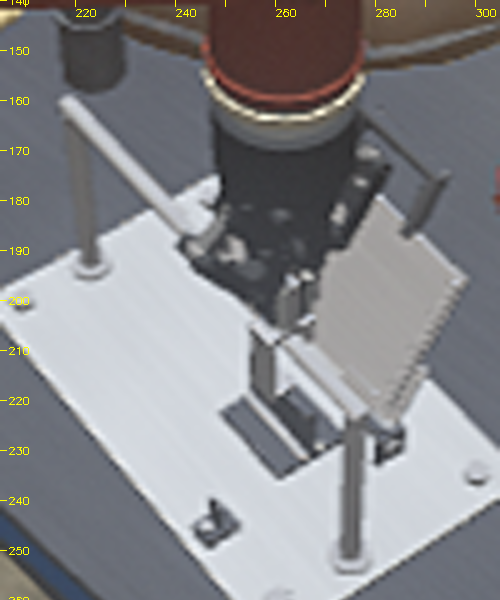

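Run:
```python
from h import *
a=ts(ray("scene",227.3,212.5,.073));b=ts(ray("scene",259,234.5,.073));print(a,b,(a+b)/2,ts(ray("scene",245.5,239.5,.044)))
# flap handle from the first top/scene pictures
for n,f in(("scene","scene0.npz"),("top","top0.npz")):
    im,d=load(f);w=cloud(n,d);s=np.stack([(w[...,:2]-C)@ex,(w[...,:2]-C)@ey,w[...,2]],-1)
    m=(abs(s[...,0]-.15)<.03)&(abs(s[...,1])<.06)&(s[...,2]>.152)
    P=s[m];print(n,len(P),np.round(P.mean(0),4),np.round(P.min(0),4),np.round(P.max(0),4))
s0=tw(.1487,0,.1584);print(s0)
for x,z in((.149,.3),(.149,.139),(.065,.163)):
    print(inverse_kinematics(tw(x,0,z),[np.pi,0,TH+np.pi/2]))
```

```text
[-0.05739665  0.02193224  0.073     ] [-0.02729778 -0.10257532  0.073     ] [-0.04234722 -0.04032154  0.073     ] [-0.05911682 -0.07669657  0.044     ]
scene 97 [ 0.1483 -0.0022  0.1603] [ 0.1409 -0.0418  0.153 ] [0.156  0.0409 0.1671]
top 107 [ 0.1465 -0.0034  0.1624] [ 0.1348 -0.0431  0.1521] [0.1548 0.0381 0.1702]
[ 0.6322658  -0.04860281  0.1584    ]
[-0.20095917  0.20843756  1.41269491  0.          1.52046019 -0.06195917]
[-2.00959170e-01  3.19430803e-01  1.58521580e+00 -4.44089210e-16
  1.23694605e+00 -6.19591696e-02]
[-2.10496681e-01  1.02885155e-01  1.79108259e+00 -4.44089210e-16
  1.24762491e+00 -7.14966812e-02]
```

Run:
```python
from h import *
a=ts(ray("scene",249,222,.073));b=ts(ray("scene",261,235.5,.073));print(a,b,(a+b)/2,ts(ray("scene",247.6,240.2,.044)))
```

```text
[-0.02459993 -0.04763181  0.073     ] [-0.02466628 -0.10896623  0.073     ] [-0.02463311 -0.07829902  0.073     ] [-0.0554875  -0.08252674  0.044     ]
```

Run:
```python
from h import *
move_l(tw(0,-.0835,.1811),.03);hold(.2)
gripper_to(.05);hold(.5)
s=observe();print(s["time_s"],s["grasp_force"],s["ft_force"],s["opening"])
move_l(tw(0,-.0835,.27),.08);move_l(tw(.06,0,.34),.2);hold(.2)
d=snap("scene","scene4.npz")[1];w=cloud("scene",d);s=np.stack([(w[...,:2]-C)@ex,(w[...,:2]-C)@ey,w[...,2]],-1)
a=load("scene4.npz")[0];cv2.imwrite("pics/j.png",crop(a,205,140,305,260,5))
m=(abs(s[...,0])<.03)&(abs(s[...,1]+.081)<.04)&(s[...,2]>.195)&(s[...,2]<.22);print(m.sum(),s[m].mean(0),s[m].min(0),s[m].max(0),observe()["time_s"])
```

```text
15.9917 0.0 [ 0.35201416 -0.39685972 -0.42775718] 0.050335253665531876
48 [-0.0011737  -0.08053448  0.20700119] [-0.0052143  -0.09163188  0.19658658] [ 0.00514622 -0.06678327  0.21439669] 18.275
```

View pics/j.png

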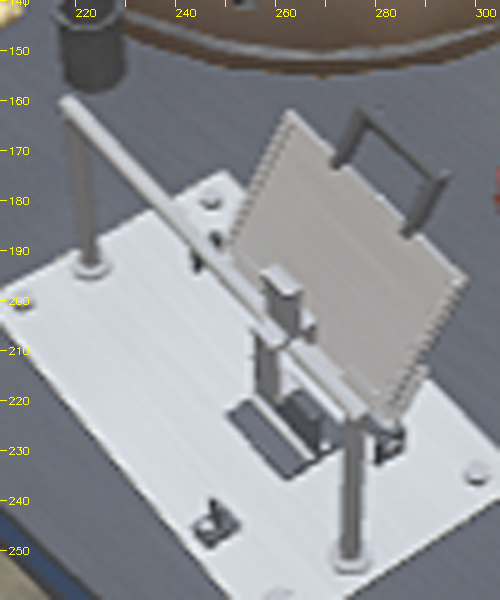

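Run:
```python
from h import *
o=[np.pi,0,TH+np.pi/2]
P=lambda a:tw(.065+.16*np.sin(a),-.002,.022+.16*np.cos(a)-.019)
movep(tw(.1487,-.002,.26),o)
print(move_l(P(.55),.1,max_force=10))
gripper_to(0,25);s=observe();print(s["time_s"],s["opening"],s["grasp_force"],s["ft_force"],ts(s["eef_pos"]))
for a in np.linspace(.55,0,9)[1:]: move_l(P(a),.06)
hold(.4)
s=observe();print(s["time_s"],s["opening"],s["grasp_force"],s["ft_force"],ts(s["eef_pos"]))
for n in("scene","top"):
    a,d=snap(n,n+"5.npz");w=cloud(n,d);s=np.stack([(w[...,:2]-C)@ex,(w[...,:2]-C)@ey,w[...,2]],-1)
    m=(abs(s[...,0]-.065)<.035)&(abs(s[...,1]+.002)<.085)&(s[...,2]>.04)&(s[...,2]<.14)
    p=s[m];f=np.polyfit(p[:,2],p[:,0],1);r=p[:,0]-np.polyval(f,p[:,2]);k=abs(r)<.006
    print(n,len(p),k.sum(),np.polyfit(p[k,2],p[k,0],1))
    m=(abs(s[...,0])<.03)&(abs(s[...,1]+.081)<.04)&(s[...,2]>.195)&(s[...,2]<.22);print(m.sum(),s[m].mean(0) if m.any() else 0)
    if n=="scene":cv2.imwrite("pics/k.png",crop(a,205,120,305,240,5))
```

```text
False
20.6083 0.01092601342388478 24.37562495470047 [ 0.2110531  -0.54090957  1.0215141 ] [ 0.14908891 -0.00201937  0.13984567]
23.675 0.011128794592881004 25.2900829911232 [ 0.77506402 -0.21859607 -0.69688994] [ 0.06502249 -0.00201319  0.1628939 ]
scene 567 557 [-0.00721398  0.06586208]
53 [-0.00130186 -0.08113549  0.20596403]
top 203 198 [-0.00255398  0.06306847]
36 [-0.00302173 -0.08108595  0.20882398]
```

View pics/k.png

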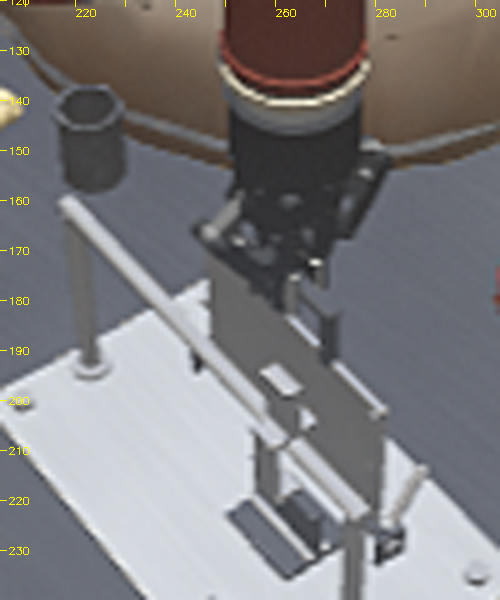

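The picture shows the flap upright in the fingers, with a measured tilt of under 0.01 rad. The piece hangs undisturbed at y = -0.081, in line with the pointer.

```bash
python3 -c "
from plant import *
print(job_done())"
```

```text
the job is handed in; nothing more can be done
None
```

The job is handed in: the test piece hangs let go on the rail, about 1 mm from the pointer line, and the flap is held upright by its handle, under 0.01 rad off by camera; `job_done()` returned no verdict.

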